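# Latch the lid of the storage bin

## Task

The lid of the white storage bin is sitting ajar on its seal. Swing the wire bail of its toggle latch over the keeper on the lid so that the bar drops behind the tongue while the lever is still raised, then press the lever down past centre until it lies fully home against the front of the bin and the lid is drawn down. Leave the tins, onion, bottle, mill and teaspoon around it where they stand.

Things in the scene. Friction and masses are not known exactly. Their poses are not given: they have to be found in the camera images.
- bin: White storage bin, fixed: 265 deep (x), 220 wide (y), 170 mm high. Origin: centre of its underside; front faces -x, turned 20 to 49 degrees to the robot's right. Above a 50 mm upright foot the front slopes back at 40 degrees to the top edge. A flat light-wood lid, hinged at the back, covers the top and with a skirt the upper 50 mm of the slope.
- rack: Wooden rack, fixed, standing over the back of the bin: board 370 wide, 190 deep, underside 335 mm above the worktop, on four round legs. Origin: on the worktop under the board's centre. The board's front edge is 30 mm behind the latch's pivot, so an upright gripper has no room above the keeper; one that leans to the front by 20 to 40 degrees has.
- latch_pivot (a point): On the fixed steel base of the toggle latch, in the middle of the slope. Point: middle of the lever's pivot axis, 13 mm out from the slope, 119 mm above the worktop. Axes: x up the slope towards the keeper, y along the pivot to the left of one who faces the bin's front, z squarely out of the slope (40 degrees from vertical, leaning to the front).
- keeper (a point): Steel tongue, 14 wide (y), 3 thick, standing 10 mm out of the lid's skirt (8 mm proud of the slope), leaning 20 degrees up-slope. Point: at its root on the up-slope side, 3 mm above the skirt, where the bail's bar seats. Axes as latch_pivot (but for the lid's lift). In the latch_pivot frame: x 60, z -2 mm with the lid down; about 65 and +5 as found.
- bail_bar (a point): Middle of the bail's crossbar. The bail is a U of 5 mm steel wire: crossbar 62 mm along y, two legs of 84 mm, 57 mm clear between them, one each side of the lever, turning loosely on a pin through the lever 22 mm from its pivot. Found standing out, leaning a little down-slope. Pushed up and over past the lever's tip, it falls by its weight onto the skirt, 14 to 24 mm up-slope of the keeper's origin.
- lever_tip (a point): Middle of the rounded edge (9 mm thick) at the free end of the lever, a flat steel strip 30 wide, 4 mm thick; 74 mm from the pivot. Its outer face (up-slope side when raised) is 10 mm off the pivot. Found standing out of the slope, leaning up-slope. Closed, it lies pointing down the slope, this point at x -73, z +10, the bail's pin at x -21, z -6 mm in the latch_pivot frame; both turn with it.
- lever (a joint): Lever angle, rad: 0 closed (lying down the slope, at its stop), grows as it is lifted; 1.57 squarely out, stop at 2.15. Stays where left (0.7 N at the tip moves it). Found at 1.85 to 2.1; the falling bar clears the tongue if it is above 1.7. Pressing it down with the bail hooked draws the lid down, with up to 4 N at the tip; past centre, at about 0.27, it is drawn home and held.
- bail (a joint): Angle of the bail against the lever, rad; grows as the bail swings away from the keeper, stop at 3.75 (about as found). The bail's direction from its pin, in the latch_pivot frame from +x towards +z, is bail - lever + 0.05 rad; it points straight up in the world at 0.87 and falls to the keeper's side when well below that.
- lid (a joint): Opening of the lid about its hinge at the back, rad: 0 fully down, grows as the front rises, 0.12 at most. A springy seal holds it about 0.054 ajar (8 mm at the front); the closed latch pulls it down to about 0.013. Pressed by hand only, it rises again.
- tall_tin: Bystander: food tin with a paper label, 75 mm across, 110 mm high; origin at the centre of its underside.
- low_tin: Bystander: low food tin, 75 mm across, 58 mm high; origin at the centre of its underside.
- onion: Bystander: onion, 79 mm across, 85 mm high; origin at the centre of its underside.
- bottle: Bystander: square glass oil bottle with a gold cap, 61 mm across, 268 mm high; origin at the centre of its underside.
- mill: Bystander: turned wooden pepper mill, 58 mm across, 170 mm high; origin at the centre of its underside.
- teaspoon: Bystander: steel teaspoon lying flat, 137 x 28 x 13 mm; origin at the centre of its underside (lying).

How it is judged:
On the way:
1. The bail's bar lies behind the keeper's tongue while the lever is still raised (x of bail_bar in the frame of keeper between -0.002 and 0.03 m and z of bail_bar in the frame of keeper below 0.007 m and value of joint lever above 1 rad), for 0.1 s.
At the end, for the whole second after the job is handed in: The lever is fully down (within 0.12 rad of its stop) and at rest, the bail's bar sits at the root of the keeper's tongue (within 6 mm up and down the slope and out from it), and the lid is drawn down to less than 0.035 rad (value of joint lever below 0.12 rad and x of bail_bar in the frame of keeper between -0.006 and 0.006 m and z of bail_bar in the frame of keeper between -0.006 and 0.006 m and value of joint lid below 0.035 rad and velocity of joint lever between -0.1 and 0.1 rad/s); the robot touches nothing.
It fails at once if A bystander is knocked over or pushed more than 40 mm (distance of any of tall_tin, low_tin, onion, bottle, mill, teaspoon from where it was at the start of the episode above 0.04 m or angle between any of tall_tin, low_tin, onion, bottle, mill, teaspoon's own z axis and vertical above 0.5 rad).
It also fails if it takes over 38 s, if anything falls off the work surface, if the arm or the gripper's body presses on something with over 40 N, if the wrist force passes 120 N, or if a joint passes its speed limit or range.

## Robot

A 6-joint arm with a two-finger parallel gripper is mounted at the origin on a cart in front of the work surface, level with it; the furniture and walls round the work are solid. World frame = base frame: x ahead of the robot, y to its left, z up, the work surface at z = 0. Lengths are in m, angles in rad, forces in N, time in s.
With the tool pointing down it reaches from about 0.35 to 0.8 m from the base axis. Payload 7.3 kg.
Tool frame: the origin (TCP) lies between the finger pads; the fingertips stand 25 mm ahead of it and the grasp point (between the pads) lies 6 mm ahead of it (r.tip_extent is the distance from the TCP to the fingertips, in m); z points along the fingers, y is the line along which they close (so a half turn about z gives the same grasp; the last joint's range is limited). The gripper opens to 85 mm and grips with 20 to 120 N. Pads are 22 mm wide; open, the fingers measure 114 mm over their backs; the gripper's body (76 mm by 85 mm) begins 54 mm behind the grasp point. The pads swing forward as they close: fully open they stand 13 mm farther back than shut.
Start: joints at [-1.262, 0.342, 1.524, -0, 1.275, -0.146], TCP at [0.231, -0.472, 0.256] pointing down, gripper open.
Joint ranges: [-2.53, 2.53], [-0.77, 2.02], [0.04, 2.7], [-1, 4.14], [0.28, 2.66], [-3.11, 3.11]. Speed limits (rad/s): [2.57, 2.57, 3.14, 3.14, 3.14, 3.14].

## Interface

Orientations are given as a unit quaternion [x, y, z, w].
In Python, from workcell import r, command_gripper, optics gives the robot as it stands. The module is installed in compiled form; this text tells all that it offers. Calls block until the motion is done:
- r.reach(position, orientation): joint-space move of the TCP to a pose.
- r.move_straight(position, orientation=None, speed=0.15, max_force=None): straight line of the TCP; orientation=None keeps the orientation; speed is the mean speed in m/s. With max_force (N) it stops when the force on the tool has changed by that much, and returns True; else False.
- r.movej(angles): joint-space move.
- command_gripper(opening, force=None): finger opening in m; force is the grip in N (None keeps the last); returns when the fingers have stopped.
- r.hold(seconds).
- r.solve_ik(position, orientation): joint angles nearest the present ones, or None.
- r.read_state(): the state.
- optics.get_image(name): name is "scene" or "top" or "wrist"; returns (picture, depth): 384x512x3 uint8, red, green, blue; 384x512 float32, m along the optical axis (not along the pixel's ray), 0 where there is no reading.
- optics.camera_model(name): a dict with "K" (3x3 intrinsics, pixels), "R" (3x3) and "t" (3): a world point X has camera coordinates R X + t; the wrist camera has in their place "tool_from_camera" (4x4, takes a point from camera to tool coordinates, whose origin is the TCP and whose axes are the flange's). Camera axes: x right, y down, z forward; pixel columns grow to the right and rows downward; lengths in m; the calibration is good to about 2 mm. The wrist camera is an equidistant fisheye: a pixel r from the principal point sees the ray r / f radians off the axis. A picture is of the moment at which its call begins: read the wrist's pose just before it. camera_model takes no time and is no camera call.
A pose or a line that the arm cannot do raises r.PlanningError and nothing moves.
- r.finish_job(): hands the job in; it is judged then, once.
The state is a dict: "time_s": time; "joint_positions": joint angles; "dq": joint speeds; "tau": joint torques, N m; "eef_pos": TCP position; "eef_rot": TCP orientation; "contact_force": force on the tool from outside, world axes, zero at the start; "torque": the same for the moment, N m; "grip_width": finger opening in m; "grip_force": force on a finger pad.
Only numpy, scipy, OpenCV 4.12 (cv2) and the standard library are available. Lean on these libraries where they do the work, as an engineer would, in place of code of your own. Each camera call takes 0.05 s, during which the arm holds its last target. There are 200 camera calls.

## Working session

There is one attempt and no reset: what is moved stays moved. The work goes in short steps, each a Python script; the robot and the scene stay as the last script left them, time stands still between calls to the robot, and variables do not carry over. Pictures are saved under pics/ and viewed, at most 10 in all, crops included, and the job is handed in when it is done.

```bash
mkdir -p pics; python3 - <<'E'
from workcell import r, command_gripper, optics
import cv2,numpy as np
for n in ["scene","top"]:
    p,d=optics.get_image(n); np.savez(f"{n}0.npz",p=p,d=d,**optics.camera_model(n))
    cv2.imwrite(f"pics/{n}0.png",cv2.resize(p[:,:,::-1],(768,576)))
    m=optics.camera_model(n); print(n,m['K'].tolist(),(-m['R'].T@m['t']).tolist(),m['R'].round(2).tolist())
s=r.read_state(); print(s['time_s'],s['eef_pos'],s['eef_rot'])
E
```

```text
scene [[398.720174466582, 0.0, 264.31258949329987], [0.0, 398.720174466582, 191.5015356617441], [0.0, 0.0, 1.0]] [0.009616568737371165, -1.0940059507244948, 0.6225282502566624] [[0.88, -0.47, -0.01], [-0.19, -0.34, -0.92], [0.43, 0.82, -0.39]]
top [[495.9337755967183, 0.0, 258.09334878462863], [0.0, 495.9337755967183, 190.64449309098185], [0.0, 0.0, 1.0]] [-0.30398821042624624, -0.017283177768832224, 1.199797256735185] [[-0.06, -1.0, 0.01], [-0.77, 0.04, -0.63], [0.63, -0.05, -0.78]]
0.1 [ 0.23054719 -0.47131595  0.25570475] [ 9.74257486e-01  2.25437130e-01 -5.02734927e-05 -6.69966059e-04]
```

View pics/scene0.png

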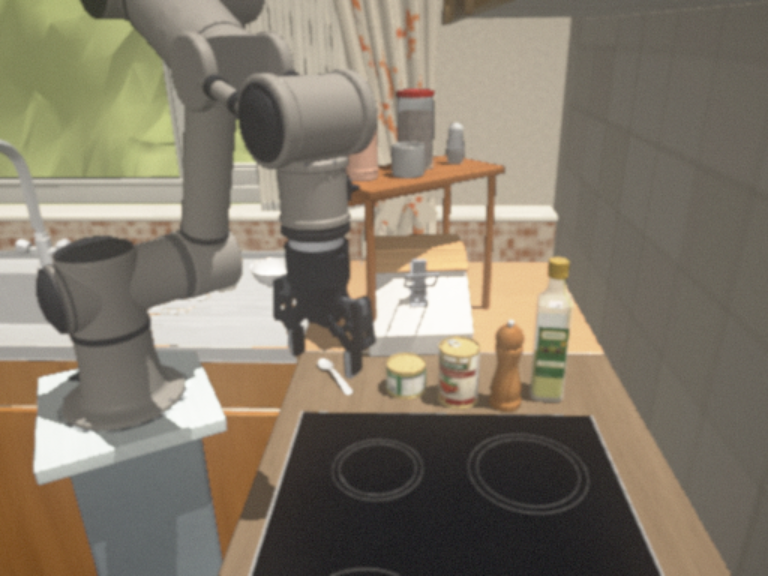

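View pics/top0.png

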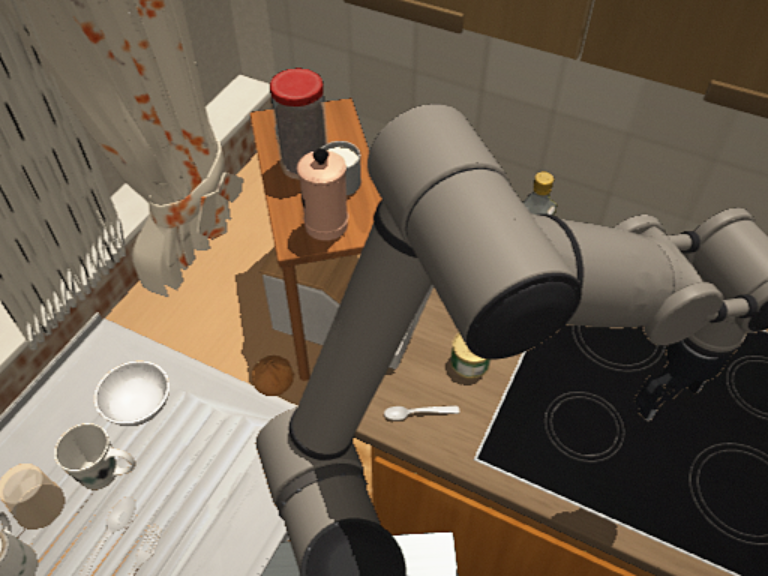

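The scene view shows the latch standing up at about (418,282) in front of the wooden skirt (375-465, 240-270) and the white slope. Tins, mill and bottle are at (405,375), (458,370), (507,365) and (550,330), with the spoon at (335,375). The top view is hidden by the arm, with the onion at (271,375).

```bash
cat > h.py <<'E'
import numpy as np,cv2
def cloud(f):
    z=np.load(f); d=z['d']; K=z['K']; v,u=np.mgrid[:384,:512]
    c=np.stack([(u-K[0,2])/K[0,0]*d,(v-K[1,2])/K[1,1]*d,d],-1)
    return (c-z['t'])@z['R'], d, z['p']
E
python3 - <<'E'
from h import *
P,d,p=cloud('scene0.npz')
for n,(u,v) in dict(slopeL=(390,320),slopeR=(460,320),slopeM=(425,325),slopebR=(460,345),skirtL=(375,255),skirtR=(460,255),latch=(418,285),barL=(406,274),barR=(432,274),top=(419,263),lowtin=(405,362),tall=(458,345),mill=(508,330),bottle=(558,265),spoon=(335,375),legL=(371,270),legR=(490,250),boardL=(365,188),boardR=(500,170)).items():
    print(n,P[int(v/1.5),int(u/1.5)].round(3))
im=p[155:245,235:330]; cv2.imwrite('pics/c1.png',cv2.resize(im[:,:,::-1],None,fx=6,fy=6,interpolation=cv2.INTER_CUBIC))
P2,_,_=cloud('top0.npz')
for n,(u,v) in dict(onion=(271,375),lowtin=(470,350),spoon=(425,411),boardFL=(275,256),boardFR=(262,112),binl=(285,300),binfront=(405,345)).items(): print(n,P2[int(v/1.5),int(u/1.5)].round(3))
E
```

```text
slopeL [ 0.519 -0.086  0.072]
slopeR [ 0.649 -0.151  0.069]
slopeM [ 0.58  -0.126  0.064]
slopebR [ 0.549 -0.301  0.106]
skirtL [0.538 0.019 0.179]
skirtR [ 0.704 -0.062  0.175]
latch [ 0.581 -0.091  0.139]
barL [ 0.588 -0.026  0.143]
barR [ 0.577 -0.157  0.19 ]
top [ 0.583 -0.094  0.19 ]
lowtin [ 0.476 -0.23   0.056]
tall [ 0.547 -0.299  0.105]
mill [ 0.599 -0.371  0.155]
bottle [ 0.684 -0.388  0.265]
spoon [ 0.367 -0.141  0.011]
legL [ 0.484 -0.073  0.186]
legR [ 0.816 -0.019  0.156]
boardL [ 0.484 -0.057  0.351]
boardR [ 0.824 -0.033  0.345]
onion [0.429 0.139 0.06 ]
lowtin [ 0.466 -0.228  0.055]
spoon [ 0.372 -0.138  0.001]
boardFL [0.607 0.123 0.183]
boardFR [0.81  0.136 0.35 ]
binl [0.557 0.11  0.113]
binfront [ 0.506 -0.112  0.022]
```

View pics/c1.png

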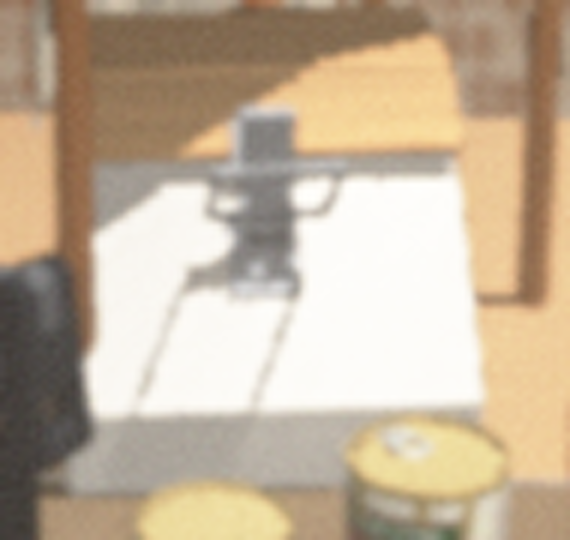

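```bash
python3 - <<'E'
from h import *
P,d,p=cloud('scene0.npz')
# slope polygon in crop coords
m=np.zeros((384,512),np.uint8)
for poly in ([(110,240),(175,210),(180,260),(120,390),(100,390)],[(320,230),(450,200),(465,395),(290,395)]):
    cv2.fillPoly(m,[np.array([(235+x/6,155+y/6) for x,y in poly],np.int32)],1)
Q=P[(m>0)&(d>0)]
for _ in range(4):
    c=Q.mean(0); n=np.linalg.svd(Q-c,full_matrices=False)[2][2]; n*=np.sign(n[2]); e=(Q-c)@n; Q=Q[abs(e)<max(2*e.std(),.003)]
print(len(Q),c,n,e.std(),'tilt',np.degrees(np.arccos(n[2])),'yaw front',np.degrees(np.arctan2(n[1],n[0])))
# pixel rays intersect vertical mid plane unknown; print pts near latch
for v in range(172,204,2): print(v,[tuple((P[v,u]*1000).astype(int)) for u in range(270,292,3)])
# bottom edge of slope/foot edge row, ray with z=.05
z=np.load('scene0.npz');K,R,t=z['K'],z['R'],z['t'];o=-R.T@t
def ray(u,v): return R.T@np.linalg.solve(K,[u,v,1])
def atz(x,y,h): w=ray(235+x/6,155+y/6); return o+w*(h-o[2])/w[2]
for x,y in [(85,418),(480,402)]: print('foot edge',atz(x,y,.05).round(4))
for x,y,l in [(267,108,'tip'),(265,170,'bar'),(210,172,'barL'),(345,163,'barR'),(265,275,'base')]: print(l,o.round(3),ray(235+x/6,155+y/6).round(4))
E
```

```text
934 [ 0.60815822 -0.10667479  0.08686521] [-0.26987531 -0.58410926  0.76549572] 0.0016631249631452831 tilt 40.048886379430236 yaw front -114.79829751671552
172 [(np.int64(594), np.int64(-14), np.int64(172)), (np.int64(603), np.int64(-18), np.int64(172)), (np.int64(612), np.int64(-23), np.int64(172)), (np.int64(621), np.int64(-26), np.int64(171)), (np.int64(629), np.int64(-33), np.int64(172)), (np.int64(638), np.int64(-37), np.int64(172)), (np.int64(647), np.int64(-41), np.int64(171)), (np.int64(657), np.int64(-42), np.int64(170))]
174 [(np.int64(591), np.int64(-20), np.int64(168)), (np.int64(599), np.int64(-25), np.int64(168)), (np.int64(578), np.int64(-83), np.int64(191)), (np.int64(586), np.int64(-87), np.int64(190)), (np.int64(593), np.int64(-94), np.int64(191)), (np.int64(635), np.int64(-42), np.int64(167)), (np.int64(645), np.int64(-44), np.int64(166)), (np.int64(654), np.int64(-48), np.int64(165))]
176 [(np.int64(589), np.int64(-23), np.int64(162)), (np.int64(597), np.int64(-29), np.int64(163)), (np.int64(575), np.int64(-88), np.int64(186)), (np.int64(584), np.int64(-91), np.in
[... 4795 characters left out ...]
(560), np.int64(-75), np.int64(96)), (np.int64(571), np.int64(-76), np.int64(94)), (np.int64(577), np.int64(-85), np.int64(96)), (np.int64(585), np.int64(-89), np.int64(96)), (np.int64(596), np.int64(-90), np.int64(94)), (np.int64(601), np.int64(-99), np.int64(97)), (np.int64(612), np.int64(-100), np.int64(94)), (np.int64(623), np.int64(-100), np.int64(92))]
foot edge [ 0.4728 -0.102   0.05  ]
foot edge [ 0.6597 -0.1861  0.05  ]
tip [ 0.01  -1.094  0.623] [ 0.4686  0.8147 -0.3469]
bar [ 0.01  -1.094  0.623] [ 0.4629  0.8063 -0.3708]
barL [ 0.01  -1.094  0.623] [ 0.4424  0.8167 -0.3713]
barR [ 0.01  -1.094  0.623] [ 0.493   0.7916 -0.3685]
base [ 0.01  -1.094  0.623] [ 0.4545  0.7914 -0.4112]
```

```bash
cat >> h.py <<'E'
from scipy.spatial.transform import Rotation as Ro
n=np.array([-.26988,-.58411,.7655]); n/=np.linalg.norm(n)
hh=-n[:2]/np.linalg.norm(n[:2]); ct=np.hypot(n[0],n[1])
xs=np.array([hh[0]*n[2],hh[1]*n[2],ct]); ys=np.cross(n,xs)
F=np.column_stack([xs,ys,n]); PIV=np.array([.5896,-.0779,.119])
def W(x,z,y=0): return PIV+F@np.array([x,y,z])/1000   # latch mm -> world
def L(X): return (np.asarray(X)-PIV)@F*1000
def quat(lean=40,flip=1):   # lean deg to front; tool y along +-ys
    a=np.radians(lean); zt=np.r_[hh*np.sin(a),-np.cos(a)]; y=ys*flip
    return Ro.from_matrix(np.column_stack([np.cross(y,zt),y,zt])).as_quat(), zt
def tcp(x,z,lean=40,flip=1,te=.025,y=0):
    q,zt=quat(lean,flip); return W(x,z,y)-zt*te,q
def wristcloud(d,m,pos,rot):
    K=m['K']; v,u=np.mgrid[:384,:512]; a=np.stack([u-K[0,2],v-K[1,2]],-1); r=np.hypot(a[...,0],a[...,1])+1e-9
    th=r/K[0,0]; c=np.stack([a[...,0]/r*np.tan(th)*d,a[...,1]/r*np.tan(th)*d,d],-1)
    T=m['tool_from_camera']; c=c@T[:3,:3].T+T[:3,3]
    return c@Ro.from_quat(rot).as_matrix().T+pos
E
python3 - <<'E'
from h import *
from workcell import r,command_gripper,optics
print(r.tip_extent)
for f in (1,-1):
  for x,z in [(-60,150),(-45,95),(60,65),(60,45),(-60,10)]:
    for lean in(30,40): p,q=tcp(x,z,lean,f); s=r.solve_ik(p,q); print(f,x,z,lean,None if s is None else s.round(2))
m=optics.camera_model('wrist'); print(m['K'],m['tool_from_camera'].round(3))
E
```

```text
0.025
1 -60 150 30 [-0.78  0.51  1.48  0.5   1.37  2.64]
1 -60 150 40 [-0.85  0.56  1.48  0.63  1.45  2.53]
1 -45 95 30 [-0.7   0.53  1.54  0.53  1.26  2.66]
1 -45 95 40 [-0.77  0.58  1.55  0.67  1.34  2.53]
1 60 65 30 [-0.53  0.48  1.5   0.55  1.26  2.85]
1 60 65 40 [-0.6   0.51  1.54  0.71  1.31  2.7 ]
1 60 45 30 [-0.5   0.5   1.52  0.56  1.22  2.85]
1 60 45 40 [-0.58  0.53  1.56  0.73  1.27  2.69]
1 -60 10 30 [-0.62  0.63  1.62  0.59  1.08  2.62]
1 -60 10 40 [-0.7   0.68  1.63  0.74  1.17  2.46]
-1 -60 150 30 [-0.78  0.51  1.48  0.5   1.37 -0.5 ]
-1 -60 150 40 [-0.85  0.56  1.48  0.63  1.45 -0.61]
-1 -45 95 30 [-0.7   0.53  1.54  0.53  1.26 -0.48]
-1 -45 95 40 [-0.77  0.58  1.55  0.67  1.34 -0.61]
-1 60 65 30 [-0.53  0.48  1.5   0.55  1.26 -0.29]
-1 60 65 40 [-0.6   0.51  1.54  0.71  1.31 -0.44]
-1 60 45 30 [-0.5   0.5   1.52  0.56  1.22 -0.29]
-1 60 45 40 [-0.58  0.53  1.56  0.73  1.27 -0.45]
-1 -60 10 30 [-0.62  0.63  1.62  0.59  1.08 -0.52]
-1 -60 10 40 [-0.7   0.68  1.63  0.74  1.17 -0.68]
[[297.31863964   0.         253.40432015]
 [  0.         297.31863964 189.65991294]
 [  0.           0.           1.        ]] [[-0.001 -0.959 -0.285  0.072]
 [ 1.    -0.001  0.    -0.   ]
 [-0.001 -0.285  0.959 -0.118]
 [ 0.     0.     0.     1.   ]]
```

```bash
cat > snap.py <<'E'
from h import *
from workcell import r,command_gripper,optics
def snap(tag):
    s=r.read_state(); m=optics.camera_model('wrist'); out={}
    for nme in ('wrist','scene','top'):
        p,d=optics.get_image(nme)
        P=wristcloud(d,m,s['eef_pos'],s['eef_rot']) if nme=='wrist' else None
        if P is None:
            np.savez(f'{nme}_{tag}.npz',p=p,d=d,**optics.camera_model(nme)); P=cloud(f'{nme}_{tag}.npz')[0]
        np.savez(f'{nme}_{tag}.npz',p=p,d=d,P=P,pos=s['eef_pos'],rot=s['eef_rot'],**(optics.camera_model(nme)))
    print('t',s['time_s'],'pos',L(s['eef_pos']).round(1),'F',s['contact_force'].round(1))
E
python3 - <<'E'
from snap import *
p,q=tcp(-70,150,40,-1)
r.reach(p,q); command_gripper(0.0); snap('a')
w=np.load('wrist_a.npz')['p']; t=np.load('top_a.npz')['p']
cv2.imwrite('pics/wa.png',cv2.resize(w[:,:,::-1],(768,576)))
E
```

```text
t 2.3 pos [-70.   0. 175.] F [-0.5  0.1 -0.2]
```

View pics/wa.png

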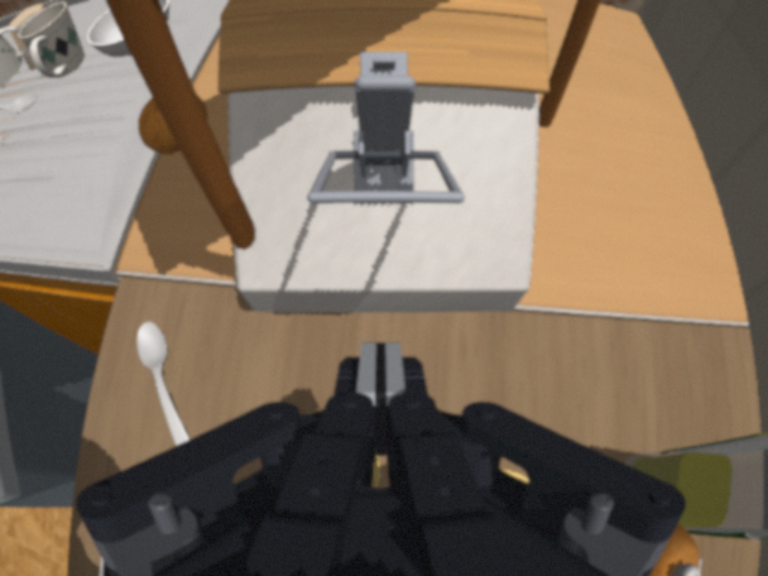

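The wrist view shows the bar from (312,197) to (461,197), the lever face from (358,80) to (410,150) with its tip at (384,55), and the skirt edge at row 95. Tool and bin are aligned.

```bash
python3 - <<'E'
from h import *
def grid(tag,us,vs):
    P=np.load(tag)['P']
    for v in vs: print(v,[tuple(L(P[int(round(v/1.5)),int(round(u/1.5))]).round(0).astype(int).tolist()) for u in us])
print('bar (x,y,z latch)');grid('wrist_a.npz',[314,330,350,386,420,445,458],[194.5,196,197.5])
print('lever/tip');grid('wrist_a.npz',[362,372,384,396,406],[55,60,75,80,85,100,130,145])
print('slope');grid('wrist_a.npz',[245,300,480,525],[120,180,240,285])
print('lid top/skirt');grid('wrist_a.npz',[240,300,480,530],[30,60,80,88])
# top view bar+lever: all points near latch above slope
z=np.load('top_a.npz');Q=(z['P']-PIV)@F*1000
k=(abs(Q[...,1])<40)&(Q[...,0]>-60)&(Q[...,0]<90)&(Q[...,2]>15)&(Q[...,2]<125)&(z['d']>0)
print('top pts',k.sum()); A=Q[k]; print(A[A[:,2]>85].round(0)[:20].tolist(),A[(A[:,2]>50)&(A[:,2]<85)].round(0)[::3][:25].tolist())
v,u=np.where(k); print(u.min(),u.max(),v.min(),v.max())
E
```

```text
bar (x,y,z latch)
194.5 [(-14, 28, 106), (-14, 21, 107), (-14, 13, 108), (-14, -2, 106), (-14, -16, 107), (-14, -27, 106), (-14, -32, 106)]
196 [(-15, 28, 107), (-15, 21, 109), (-15, 13, 106), (-15, -2, 107), (-15, -16, 108), (-15, -27, 108), (-15, -32, 107)]
197.5 [(-15, 28, 106), (-15, 21, 106), (-15, 13, 107), (-15, -2, 107), (-15, -16, 107), (-15, -27, 107), (-15, -32, 107)]
lever/tip
55 [(68, 12, 4), (68, 5, 5), (68, -2, 5), (68, -10, 4), (69, -17, 2)]
60 [(65, 12, 5), (63, 5, 13), (63, -2, 13), (65, -10, 4), (65, -17, 4)]
75 [(55, 12, 6), (44, 4, 66), (44, -2, 66), (44, -8, 65), (55, -16, 4)]
80 [(41, 10, 67), (41, 4, 68), (41, -2, 67), (41, -8, 67), (41, -13, 68)]
85 [(38, 10, 68), (38, 4, 67), (38, -2, 66), (38, -8, 67), (38, -13, 67)]
100 [(32, 10, 56), (31, 5, 57), (32, -2, 57), (32, -8, 56), (32, -13, 56)]
130 [(17, 11, 27), (17, 5, 24), (17, -2, 25), (17, -9, 25), (17, -15, 26)]
145 [(8, 11, 30), (9, 5, 6), (9, -2, 6), (2, 1, 293), (8, -15, 30)]
slope
120 [(30, 94, -12), (28, 55, -13), (28, -68, -11), (31, -100, -12)]
180 [(-12, 95, -12), (2, 1, 293), (-13, -68, -11), (-1
[... 481 characters left out ...]
0, 89.0], [-12.0, -35.0, 93.0], [-14.0, -35.0, 96.0], [-13.0, -29.0, 104.0], [-14.0, -29.0, 107.0], [-17.0, -32.0, 107.0], [-12.0, -33.0, 86.0], [-12.0, -32.0, 91.0], [-11.0, -27.0, 98.0], [-15.0, -32.0, 96.0], [-16.0, -31.0, 99.0], [-15.0, -26.0, 107.0], [-19.0, -32.0, 105.0], [-14.0, -22.0, 106.0], [-18.0, -26.0, 105.0], [-16.0, -21.0, 105.0], [-17.0, -20.0, 109.0], [-15.0, -17.0, 103.0]] [[-8.0, -34.0, 77.0], [-4.0, -33.0, 64.0], [-7.0, -31.0, 75.0], [-13.0, -34.0, 80.0], [-4.0, -33.0, 56.0], [-7.0, -30.0, 67.0], [-4.0, -31.0, 52.0], [-10.0, 28.0, 82.0], [-6.0, 28.0, 65.0], [-8.0, 31.0, 78.0], [-1.0, 30.0, 50.0], [-6.0, 28.0, 57.0], [-10.0, 28.0, 65.0], [-4.0, 33.0, 57.0]]
260 289 169 191
```

```bash
python3 - <<'E'
from snap import *
Y=-2
def go(x,z,sp=.12,mf=10):
    p,q=tcp(x,z,40,-1,y=Y); h=r.move_straight(p,q,speed=sp,max_force=mf)
    if h: s=r.read_state(); print('HIT',x,z,L(s['eef_pos']).round(1),s['contact_force'].round(1))
    return h
go(-45,110,.2); go(-38,97)
for b in list(range(102,44,-8))+[41,36,33]:
    a=np.radians(b); x=3.3+84*np.cos(a); z=21.6+84*np.sin(a); dep=8 if b>41 else 5
    if go(x-13.5,max(z-dep,66)): break
r.hold(.3); snap('b')
P=np.load('wrist_b.npz'); cv2.imwrite('pics/wb.png',cv2.resize(P['p'][:,:,::-1],(768,576)))
E
```

```text
t 6.1583 pos [60.2 -2.  91. ] F [ 0.9  0.  -0.7]
```

View pics/wb.png

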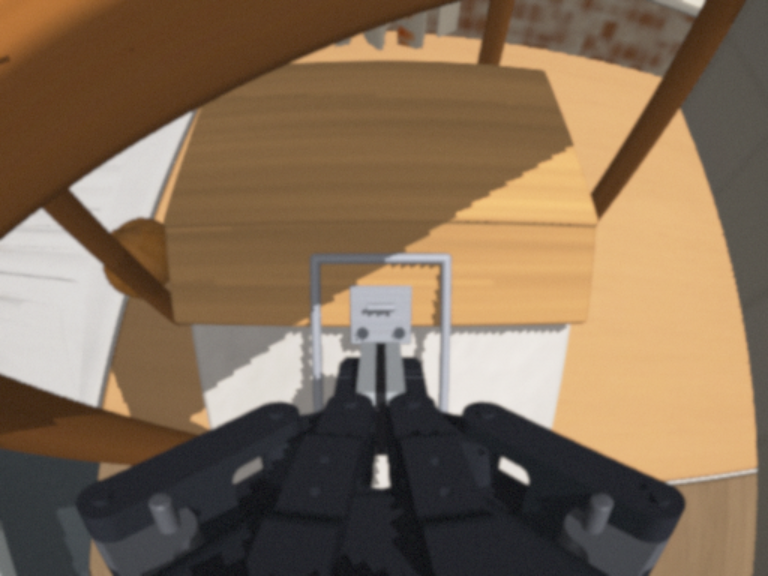

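The bar now lies on the skirt (row 258), up-slope of the keeper, which shows past the lever tip at (380,308). I'll check the numbers, then press the lever.

```bash
python3 - <<'E'
from snap import *
P=np.load('wrist_b.npz')['P']
for v in (256.5,258,260): print([tuple(L(P[int(round(v/1.5)),int(round(u/1.5))]).round(0).astype(int).tolist()) for u in (330,350,380,410,430)])
print('lever/keeper',[tuple(L(P[int(v/1.5),253]).round(0).astype(int).tolist()) for v in (290,300,308,315,325,335,342)])
Y=-2
def go(x,z,sp=.12,mf=15):
    p,q=tcp(x,z,40,-1,y=Y); h=r.move_straight(p,q,speed=sp,max_force=mf); s=r.read_state()
    print(round(x),round(z),h,(s['contact_force']@F).round(1)); return h
ok=not go(61,50)
for a in (2.0,1.8,1.57,1.35,1.1,.9,.7,.5,.35,.2,.1,0,-.04):
    if not ok: break
    c,s=np.cos(a),np.sin(a); x=-60*c+9.5*s; z=60*s+9.5*c
    ok=not go(x+11,z,mf=25 if a<.3 else 15)
r.hold(.2); snap('c')
w=np.load('wrist_c.npz'); cv2.imwrite('pics/wc.png',cv2.resize(w['p'][:,:,::-1],(768,576)))
E
```

```text
[(86, 22, 8), (86, 13, 7), (86, -1, 6), (86, -15, 7), (86, -25, 8)]
[(85, 22, 7), (85, 13, 7), (85, -1, 7), (85, -15, 8), (85, -25, 6)]
[(85, 22, 7), (85, 12, 8), (85, -1, 8), (85, -15, 8), (85, -25, 8)]
lever/keeper [(69, -1, 3), (64, -1, 5), (63, -1, 12), (56, -1, 5), (51, -1, 4), (45, -1, 4), (42, -1, 5)]
61 50 False [-0.1  0.5  0.8]
45 51 False [ 0.3  0.6 -0.1]
34 56 False [0.6 0.4 0.8]
20 60 False [ 0.5 -0.4 -0.4]
7 61 False [-0.3 -0.2 -1. ]
-8 58 False [-0.2 -0.6  0.8]
-19 53 False [ 0.3 -0.8  0.9]
-29 46 False [ 0.2 -0.9  0.8]
-37 37 False [-0.2  0.4 -0. ]
-42 29 False [ 0.2 -0.2  0.1]
-46 21 False [-0.3 -0.5 -0.6]
-48 15 False [-0.2 -0.3 -0.6]
-49 10 False [1.9 1.6 8.5]
-49 7 False [ 2.5  6.6 25.2]
t 10.125 pos [-48.8  -3.   35.2] F [-12.6  -9.9  21.4]
```

View pics/wc.png

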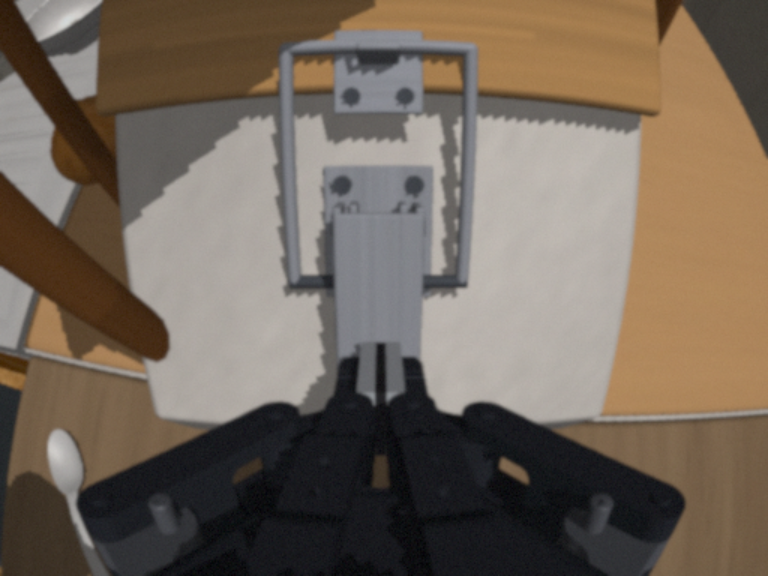

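The lever lies down the slope at (380,280), with the bar hooked behind the keeper at (378,48). I'll back off and check that it holds.

```bash
python3 - <<'E'
from snap import *
p,q=tcp(-49,60,40,-1,y=-2); r.move_straight(p,q,speed=.1)
p,q=tcp(-75,150,40,-1,y=-2); r.move_straight(p,q,speed=.15); r.hold(.3); snap('d')
z=np.load('wrist_d.npz'); cv2.imwrite('pics/wd.png',cv2.resize(z['p'][:,:,::-1],(768,576)))
Q=(z['P']-PIV)@F*1000
def med(x0,x1,y0,y1):
    k=(Q[...,0]>x0)&(Q[...,0]<x1)&(Q[...,1]>y0)&(Q[...,1]<y1)&(z['d']>0); return k.sum(),np.median(Q[k][:,2]).round(1)
for x in range(-70,0,10): print('lever z at',x,med(x,x+8,-12,8))
print('skirt',med(75,90,-90,-50),med(75,90,50,90))
k=(Q[...,1]>10)&(Q[...,1]<22)&(Q[...,0]>50)&(Q[...,0]<80); print('bar',Q[k][Q[k][:,2]>1].round(0)[::4].tolist()[:20])
E
```

```text
t 12.025 pos [-74.7  -1.8 174.4] F [0.5 0.8 0.3]
lever z at -70 (np.int64(5738), np.float64(219.5))
lever z at -60 (np.int64(3641), np.float64(234.9))
lever z at -50 (np.int64(168), np.float64(10.9))
lever z at -40 (np.int64(182), np.float64(11.1))
lever z at -30 (np.int64(166), np.float64(10.8))
lever z at -20 (np.int64(187), np.float64(11.0))
lever z at -10 (np.int64(167), np.float64(10.9))
skirt (np.int64(535), np.float64(-0.7)) (np.int64(531), np.float64(-0.8))
bar [[67.0, 12.0, 2.0], [64.0, 20.0, 2.0], [64.0, 16.0, 2.0], [63.0, 12.0, 5.0], [62.0, 21.0, 4.0], [62.0, 17.0, 4.0], [62.0, 13.0, 5.0], [61.0, 22.0, 6.0], [61.0, 18.0, 6.0], [61.0, 14.0, 5.0], [61.0, 10.0, 5.0], [60.0, 19.0, 4.0], [60.0, 15.0, 4.0], [60.0, 11.0, 4.0], [59.0, 20.0, 3.0], [59.0, 16.0, 4.0], [60.0, 12.0, 3.0], [58.0, 20.0, 4.0], [59.0, 16.0, 2.0], [59.0, 12.0, 3.0]]
```

View pics/wd.png

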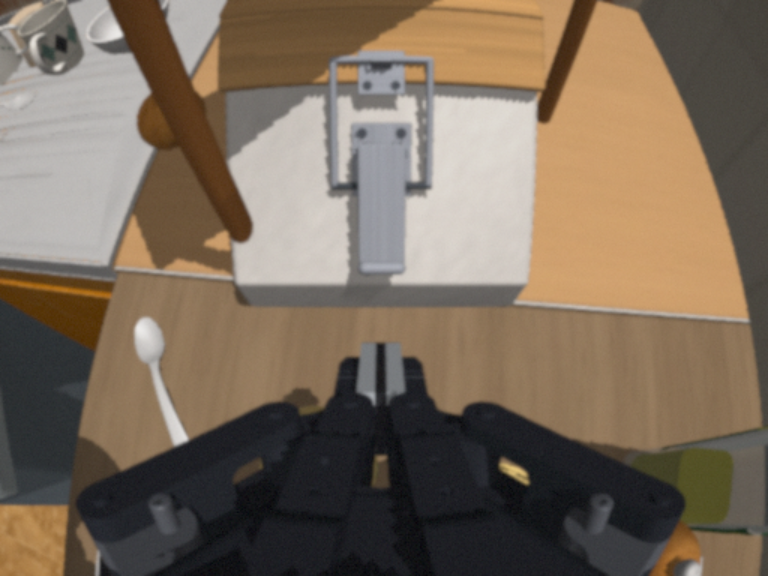

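```bash
python3 - <<'E'
from h import *
for t in 'ad':
    z=np.load(f'wrist_{t}.npz'); Q=(z['P']-PIV)@F*1000; W_=z['P']
    k=(Q[...,0]>60)&(Q[...,0]<88)&(abs(Q[...,1]+2)>45)&(abs(Q[...,1]+2)<90)&(z['d']>0)&(abs(Q[...,2])<12)
    A=np.c_[Q[k][:,0]-74,np.ones(k.sum())]; print(t,k.sum(),np.linalg.lstsq(A,Q[k][:,2],rcond=None)[0])
    k=(Q[...,0]>-70)&(Q[...,0]<30)&(abs(Q[...,1]+2)>45)&(abs(Q[...,1]+2)<90)&(abs(Q[...,2]+12)<6); print('slope',np.median(Q[k][:,2]))
E
```

```text
a 2338 [-0.05636546  3.29452947]
slope -12.050883379125917
d 2286 [-0.02094906 -0.58043045]
slope -12.080772147254137
```

```bash
python3 -c "
from workcell import r
print(r.finish_job())"
```

```text
the job is handed in; nothing more can be done
None
```

The latch is closed and the job is handed in, at about 12 s on the robot's clock. The bail's bar is hooked behind the keeper, the lever lies flat and home against the slope, and I measured the lid down to about 0.02 rad. No bystander was touched as far as I could tell, though I did not re-measure their positions, and the hand-in returned no verdict.

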